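# Seat the specimen plate in the viewer's recess

### The job

Take the square steel specimen plate out of the white tray by its knob and lay it flat on the bare right-hand end (as the robot sees it) of the specimen viewer's stage. Then slide it to the left along the stage, flat and guided by the back rail, until you feel it drop into the shallow recess, and leave it lying fully down and level in there with nothing touching it. Push and press gently, as the viewer is delicate (never over 50 N, not even on touching down), and leave everything else on the table where it is.

Things in the scene. Friction and masses are not known exactly. Their poses are not given: they have to be found in the camera images.
- plate_grip (a point): Square flat steel plate, 84 x 84 x 8 mm, about 0.22 kg, with an upright black round knob in its middle, 18 mm in diameter and 34 mm high (total height 42 mm). The point lies on the knob's axis, 25 mm above the plate's underside; z is up, x and y run along the plate's sides. Starts flat in the tray.
- viewer: Specimen viewer, fixed: low white housing 160 mm (x) by 380 mm (y) by 30 mm high; origin at the centre of its underside, x away from the robot towards its back rail, y to the left along the rail. Aluminium stage from x = -75 mm to the rail, level top 42 mm above the table. Its recess for the square plate: 87.5 mm in x by 88 mm in y, 6 mm deep, white floor. A grey lamp head, 58 mm high, stands beyond y = +190 mm.
- rail_face (a point): Middle of the grey back rail's inner face, 50 mm from the viewer's origin in x, at the height of the stage's top; axes as the viewer's. The rail runs the viewer's whole length and stands 10 mm above the stage; it is also the recess's back wall, so a plate held against the rail is in line with the recess.
- landing (a point): Point on the stage's top in the middle of its bare right-hand end, 70 mm to the right (-y) of the viewer's origin; axes as the viewer's. Lay the plate with its centre within 25 mm of it. The stage was clamped by its last user and will not budge: the recess's centre lies anywhere from 100 to 160 mm to the left (+y) of this point, and is not measured. The stage is flat up to it.
- tray: Shallow white tray, fixed, 320 x 170 mm, rim 14 mm high, 4 mm thick floor; origin at the centre of its underside, x along its length. Holds the square plate and the round cover, one in its near half and one in its far half.
- cover_grip (a point): Round steel cover, 80 mm in diameter, 8 mm thick, with the same knob as the square plate; the point lies on the knob's axis, 25 mm above its underside. It stays in the tray.
- beaker: Clear open beaker, 80 mm in diameter, 100 mm tall; origin at the centre of its underside.
- tub: White bowl, 110 mm in diameter, 60 mm tall; origin at the centre of its underside.
- cap: Loose black bottle cap, 40 mm in diameter, 18 mm tall, on the table; origin at the centre of its underside.
- dropper: Small white bottle with a blue cap, 36 mm in diameter, 80 mm tall; origin at the centre of its underside.
- spoon: Steel spoon, 150 mm long, lying on the table in front of the viewer; origin at its underside.
Mind the look-alikes: they are no part of the job. What is shaped like the part that bears plate_grip but yellow is not meant.

How it is judged:
On the way, in this order (a step that is already met when the one before it is completed fails the run):
1. the square plate lies flat on the bare right-hand end of the stage (y of plate_grip in the frame of viewer between -0.1 and -0.042 m and x of plate_grip in the frame of viewer between -0.045 and 0.015 m and z of plate_grip in the frame of viewer between 0.0645 and 0.07 m and angle between plate_grip's own z axis and vertical below 0.06 rad and contact force between plate and viewer above 0.1 N), for 0.15 s.
2. the plate, still flat on the stage, is slid to the left up to the recess (y of plate_grip in the frame of viewer between -0.038 and 0.02 m and x of plate_grip in the frame of viewer between -0.045 and 0.015 m and z of plate_grip in the frame of viewer between 0.0645 and 0.07 m and angle between plate_grip's own z axis and vertical below 0.06 rad), for 0.04 s.
At the end, for the whole second after the job is handed in: The square plate lies at rest in the recess of the viewer's stage, down on its floor within 2.2 mm (not riding on an edge) and level within 2 degrees, released (y of plate_grip in the frame of viewer between 0.022 and 0.098 m and x of plate_grip in the frame of viewer between -0.002 and 0.015 m and z of plate_grip in the frame of viewer between 0.0585 and 0.0632 m and angle between plate_grip's own z axis and vertical below 0.035 rad and linear speed of plate below 0.01 m/s); the robot touches nothing.
It fails at once if the plate pushes or presses on the viewer with 50 N or more (contact force between plate and viewer above 50 N).
It fails at once if the robot itself pushes on the viewer with 50 N or more (contact force between any of the fingers, the arm and viewer above 50 N).
It fails at once if another thing on the table is shifted by more than 30 mm (distance of any of cover_grip, beaker, tub, cap, dropper, spoon from where it was at the start of the episode above 0.03 m).
It also fails if it takes over 51 s, if anything falls off the work surface, if the arm or the gripper's body presses on something with over 40 N, if the wrist force passes 120 N, or if a joint passes its speed limit or range.

### The arm

A 6-joint arm with a two-finger parallel gripper is mounted at the origin on the work surface. World frame = base frame: x ahead of the robot, y to its left, z up, the work surface at z = 0. Lengths are in m, angles in rad, forces in N, time in s.
With the tool pointing down it reaches from about 0.275 to 0.85 m from the base axis. Payload 19 kg.
Tool frame: the origin (TCP) lies midway between the tips of the shut fingers; the grasp point (between the pads) lies 19 mm behind it (manip.tcp_to_grasp is the distance from the TCP to the grasp point, in m); y points along the fingers, x is the direction in which the jaws open and shut, and the axes are right-handed (so a half turn about y gives the same grasp; the last joint's range is limited). The gripper opens to 85 mm and grips with 20 to 120 N. Pads are 22 mm wide; open, the fingers measure 114 mm over their backs; the gripper's body (76 mm by 85 mm) begins 54 mm behind the grasp point. The pads swing forward as they close: fully open they stand 13 mm farther back than shut.
Start: joints at [-1.46, 0.15, 1.437, -0, 1.554, -0.134], TCP at [0.139, -0.558, 0.197] pointing down, gripper open.
Joint ranges: [-2.8, 2.8], [-0.68, 2.1], [0.12, 2.68], [-1.39, 4.53], [0.16, 2.79], [-2.81, 2.81]. Speed limits (rad/s): [1.89, 1.89, 2.22, 3.01, 3.01, 3.01].

### API

Orientations are given as a unit quaternion [x, y, z, w].
In Python, from rig import manip gives the robot as it stands. The module is installed in compiled form; this text tells all that it offers.
- The arm moves only by the tool send_rows, never from a script. Its argument "rows" is a list of rows, each an object with "linear": the shift along the tool's x, y, z in m, a list of three; "rotation": the turn, a rotation vector about the tool's x, y, z in degrees, a list of three; "grip": the closure, from 0 (fully open) to 1 (shut). A call has 1 to 20 rows; each row shifts and turns the pose as measured when the row begins, along the tool's axes as they then stand; what a row does not reach is not made up. A row lasts 1/8 s, in which the tool goes at most 62.5 mm and 10.7 degrees, less where a joint would pass 70% of its speed; a pose out of reach is approached as far as the arm can. A call is refused whole if a number of a shift passes 0.0625 or a number of a turn 10.7, either way. A call with a gripper value outside its range is refused whole. The fingers move at their own pace and stop on an object; the grip force is fixed at half the most. Time passes only in rows, so rows that do not move let the fingers close. It gives the time, the measured TCP pose, the force and the opening at its end, in the units of the state.
- manip.get_state(): the state, without advancing time (a new reading comes with each control period).
- manip.camera(name): name is "side" or "top" or "wrist"; returns the picture (480x640x3 uint8, red, green, blue); there is no depth.
- manip.camera_info(name): a dict with "mtx" (3x3 intrinsics, pixels), "k1" (the pictures are not rectified: a ray, as slopes to the right and down, at radius r is drawn at 1 + k1 r^2 times it, then the intrinsics apply), "R" (3x3) and "t" (3): a world point X has camera coordinates R X + t; the wrist camera has in their place "tool_from_camera" (4x4, takes a point from camera to tool coordinates, whose origin is the TCP and whose axes are the tool frame's). Camera axes: x right, y down, z forward; pixel columns grow to the right and rows downward; lengths in m; the calibration is good to about 2 mm. A picture is of the moment at which its call begins: read the wrist's pose just before it. camera_info takes no time and is no camera call.
- manip.close_job(): hands the job in, once; it reports no verdict.
The state is a dict: "clock": time; "joint_pos": joint angles; "dq": joint speeds; "joint_torque": joint torques, N m; "tool_pos": TCP position; "tool_rot": TCP orientation; "force": force on the tool from outside, world axes, zero at the start; "wrist_torque": the same for the moment, N m; "width": opening from 0.0 (shut) to 1.0 (fully open).
Only numpy, scipy, OpenCV 4.12 (cv2) and the standard library are available. Lean on these libraries where they do the work, as an engineer would, in place of code of your own. Each camera call takes 0.05 s, during which the arm holds its last target.

## Working session

There is one attempt and no reset: what is moved stays moved. The work goes in short steps, Python scripts to look and compute and a tool call to move; the robot and the scene stay as the last step left them, time stands still between calls to the robot, and variables do not carry over. Pictures are saved under pics/ and viewed, and the job is handed in when it is done.

Besides the shell and the picture viewer there is one more tool, called after "Request:" as name([rows], argument=value, ...), one row to a line, values as JSON. send_rows: Moves the arm, as the interface text tells. Its arguments: {"type":"object","properties":{"rows":{"type":"array","items":{"type":"object","properties":{"linear":{"type":"array","items":{"type":"number"}},"rotation":{"type":"array","items":{"type":"number"}},"grip":{"type":"number"}}}}},"required":["rows"]}

```bash
mkdir -p pics; python3 - <<'E'
from rig import manip
import cv2, numpy as np
s=manip.get_state()
print(s)
for n in ["side","top","wrist"]:
    im=manip.camera(n); cv2.imwrite(f"pics/{n}0.png",im[:,:,::-1]); print(n,manip.camera_info(n))
print(manip.tcp_to_grasp)
E
```

```text
{'clock': 0.0, 'joint_pos': array([-1.46000142e+00,  1.50992542e-01,  1.43797924e+00,  3.33392921e-06,
        1.55379707e+00, -1.33985905e-01]), 'dq': array([-0.00022222, -0.00015349,  0.00148107,  0.00036269, -0.00200105,
       -0.00081147]), 'joint_torque': array([-3.28149807e-03, -7.13051963e+01, -5.70872712e+01, -4.30774326e-04,
        9.02462401e-03, -9.61332807e-05]), 'tool_pos': array([ 0.13930782, -0.55759588,  0.19669754]), 'tool_rot': array([-0.55700398,  0.435507  , -0.43492744,  0.55760051]), 'force': array([-0.19036314, -0.02962176,  0.27143045]), 'wrist_torque': array([0.00227958, 0.01123963, 0.03039316]), 'width': 0.9981072796866296}
side {'mtx': array([[531.30217016,   0.        , 322.87869409],
       [  0.        , 531.30217016, 237.82294867],
       [  0.        ,   0.        ,   1.        ]]), 'k1': 0.03445497128139311, 'R': array([[-0.98004131, -0.19826561,  0.01448376],
       [-0.15669951,  0.72563176, -0.67000284],
       [ 0.12232865, -0.65890006, -0.74221723]]), 't': array([0.48868418, 0.20650049, 0.82151976])}
top {'mtx': array([[592.86684608,   0.      
[... 221 characters left out ...]
28,  0.02881901, -0.05097027],
       [ 0.05091047, -0.00280532, -0.99869928]]), 't': array([-0.10643379,  0.51946173,  1.04715224])}
wrist {'mtx': array([[393.87036328,   0.        , 320.82142714],
       [  0.        , 393.87036328, 246.28557942],
       [  0.        ,   0.        ,   1.        ]]), 'k1': -0.048870233970843634, 'tool_from_camera': array([[ 9.99999988e-01,  7.28702228e-05, -1.33742457e-04,
        -4.55899432e-06],
       [ 1.49244550e-04, -2.93651703e-01,  9.55912473e-01,
        -1.76837174e-01],
       [ 3.03838545e-05, -9.55912481e-01, -2.93651710e-01,
         7.51001301e-02],
       [ 0.00000000e+00,  0.00000000e+00,  0.00000000e+00,
         1.00000000e+00]])}
0.0187
```

View pics/top0.png

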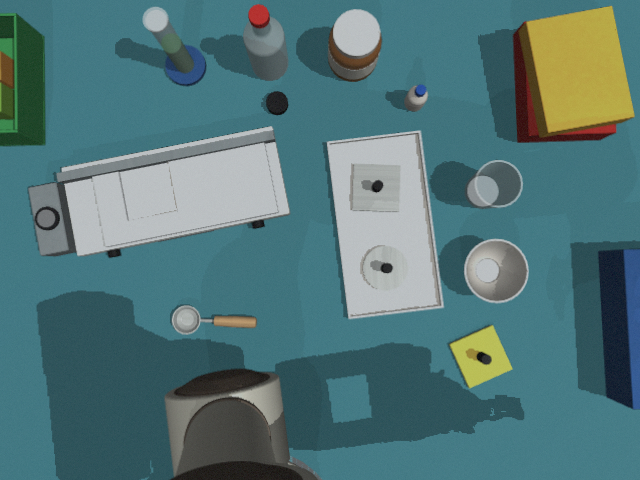

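View pics/side0.png

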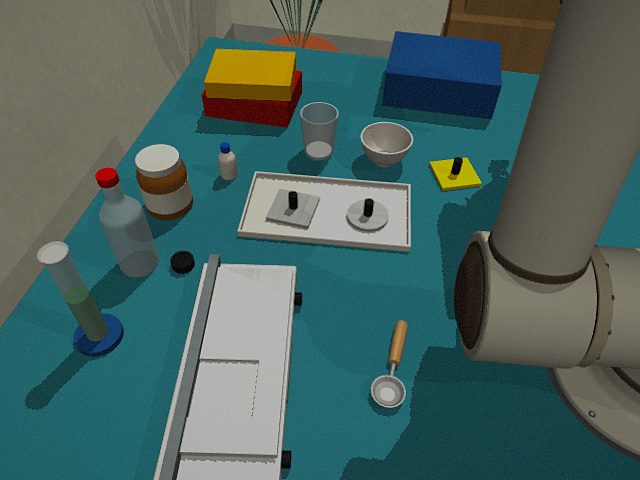

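View pics/wrist0.png

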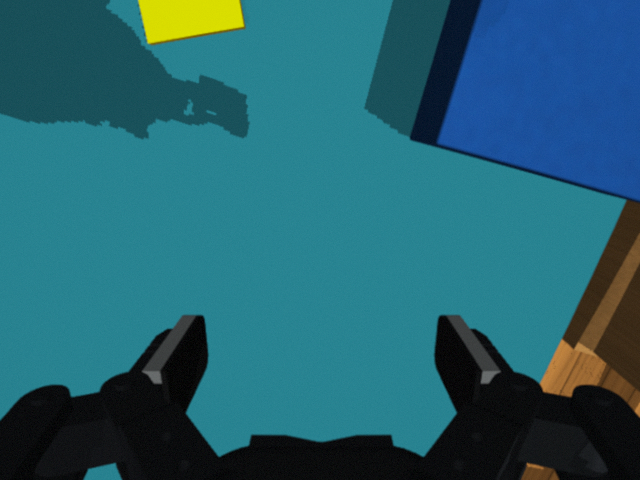

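Candidates for the plate in the top image are: grey square with knob in the far half of the tray (376,188), the round cover in the near half (386,268), and the yellow look-alike square on the table (481,357). By the description I choose the grey square one, at (376,188). I'll check it in a close crop.

```bash
python3 - <<'E'
import cv2,numpy as np
t=cv2.imread('pics/top0.png')
a=cv2.resize(t[120:330,310:460],None,fx=2.8,fy=2.8,interpolation=cv2.INTER_CUBIC)
cv2.imwrite('pics/c1.png',a)
b=cv2.resize(t[110:270,20:300],None,fx=2.8,fy=2.8,interpolation=cv2.INTER_CUBIC)
cv2.imwrite('pics/c2.png',b)
E
```

```text
(no output)
```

View pics/c1.png

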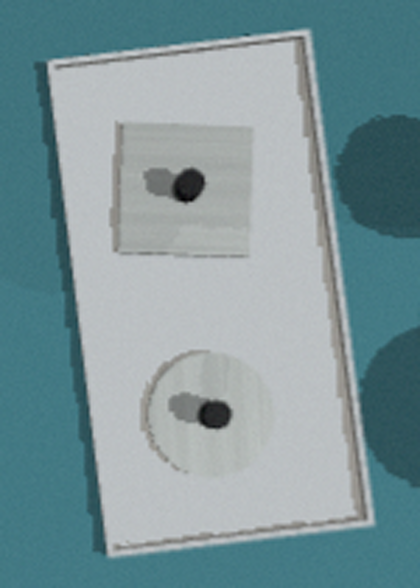

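View pics/c2.png

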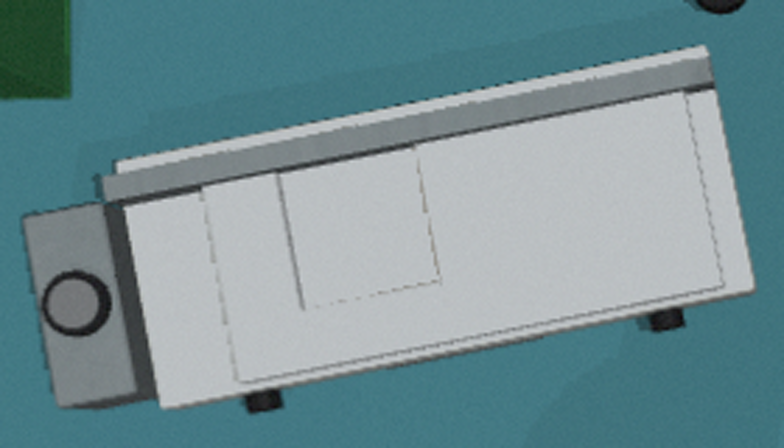

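The first crop shows the knobbed square plate (crop 185,190) upper, with the round cover below at (213,413), so the choice holds. The second crop shows the recess outline at about (278,172), (417,146), (440,283), (303,308), and the stage's right edge at (686,92) to (722,285).

```bash
cat > h.py <<'E'
import numpy as np, cv2
from scipy.spatial.transform import Rotation as Ro
from rig import manip
def rays(name,px,st=None):
    ci=manip.camera_info(name)
    p=np.array(px,float).reshape(-1,1,2)
    u=cv2.undistortPoints(p,ci['mtx'],np.array([ci['k1'],0,0,0.])).reshape(-1,2)
    d=np.c_[u,np.ones(len(u))]
    if name!='wrist':
        return -ci['R'].T@ci['t'], d@ci['R']
    T=np.eye(4);T[:3,:3]=Ro.from_quat(st['tool_rot']).as_matrix();T[:3,3]=st['tool_pos']
    M=T@ci['tool_from_camera']
    return M[:3,3], d@M[:3,:3].T
def onz(name,px,z,st=None):
    c,d=rays(name,px,st); return c+d*((z-c[2])/d[:,2])[:,None]
def project(name,X):
    ci=manip.camera_info(name)
    r=cv2.Rodrigues(ci['R'])[0]
    return cv2.projectPoints(np.array(X,float).reshape(-1,1,3),r,ci['t'],ci['mtx'],np.array([ci['k1'],0,0,0.]))[0].reshape(-1,2)
E
python3 - <<'E'
from h import *
np.set_printoptions(precision=4,suppress=True)
s=manip.get_state(); print(Ro.from_quat(s['tool_rot']).as_matrix())
im=cv2.imread('pics/top0.png'); hsv=cv2.cvtColor(im,cv2.COLOR_BGR2HSV)
# tray/viewer white masks
m=((hsv[:,:,1]<50)&(hsv[:,:,2]>150)).astype(np.uint8)
n,l,st,c=cv2.connectedComponentsWithStats(m)
for i in range(1,n):
    if st[i,4]>400:
        cs=cv2.findContours((l==i).astype(np.uint8),cv2.RETR_EXTERNAL,cv2.CHAIN_APPROX_NONE)[0][0]
        print(st[i],cv2.minAreaRect(cs))
k=(im.max(2)<60).astype(np.uint8)
n,l,st,c=cv2.connectedComponentsWithStats(k)
for i in range(1,n):
    if 30<st[i,4]<600: print('dark',st[i],c[i])
f=lambda pts,o: np.array(pts)/2.8+np.array(o)-0.5+0.5/2.8
pc=f([(118,122),(253,128),(247,257),(115,250)],(310,120))
P=onz('top',pc,.012);print('plate',P,P.mean(0),np.linalg.norm(np.roll(P,-1,0)-P,axis=1))
rc=f([(278,172),(417,146),(440,283),(303,308)],(20,110))
P=onz('top',rc,.042);print('recess',P,P.mean(0),np.linalg.norm(np.roll(P,-1,0)-P,axis=1))
sc=f([(205,190),(686,92),(722,285),(236,382)],(20,110))
P=onz('top',sc,.042);print('stage',P,P.mean(0),np.linalg.norm(np.roll(P,-1,0)-P,axis=1))
hc=f([(162,408),(753,290),(709,46)],(20,110))
P=onz('top',hc,.030);print('house',P,np.linalg.norm(np.roll(P,-1,0)-P,axis=1))
rl=f([(123,203),(714,90)],(20,110))
P=onz('top',rl,.042);print('rail foot',P)
rl=f([(105,201),(711,82)],(20,110))
P=onz('top',rl,.052);print('rail top inner',P)
E
```

```text
[[ 0.2424 -0.0001  0.9702]
 [-0.9702  0.0009  0.2424]
 [-0.0009 -1.      0.0001]]
[143   7  25  24 482] ((155.0, 18.5), (23.0, 24.0), 90.0)
[ 333    9   48   47 1732] ((356.2500305175781, 31.749996185302734), (46.66904067993164, 45.961936950683594), 45.0)
[ 62 126 211  46 872] ((166.8258514404297, 148.62237548828125), (4.40267276763916, 214.35324096679688), 78.77420043945312)
[  327   131   117   188 15725] ((384.9173583984375, 224.1409454345703), (178.97264099121094, 96.02926635742188), 82.9834976196289)
[   64   142   225   114 15775] ((175.923095703125, 197.61538696289062), (74.52413177490234, 216.11997985839844), 78.69007110595703)
[474 176  24  29 526] ((485.5, 190.0), (28.0, 23.0), 90.0)
[ 464  239   65   64 1513] ((496.0, 270.5), (63.0, 64.0), 90.0)
[230 387  42  37 531] ((257.29656982421875, 398.0334167480469), (49.051849365234375, 26.910825729370117), 35.67641067504883)
dark [ 0 33 14  5 37] [ 7.1622 36.027 ]
dark [330  66  32  16  65] [342.9385  76.2769]
dark [266  91  22  24 411] [276.4818 102.8759]
dark [372 181  11  11  91] [376.8132 186.022 ]
dark [ 35 207  25  23 176] 
[... 296 characters left out ...]
4 -0.2715  0.012 ]
 [ 0.5593 -0.2648  0.012 ]
 [ 0.5662 -0.1804  0.012 ]] [ 0.6042 -0.2254  0.012 ] [0.0869 0.0834 0.0847 0.0827]
recess [[0.641  0.2235 0.042 ]
 [0.655  0.1371 0.042 ]
 [0.5688 0.1243 0.042 ]
 [0.5557 0.2092 0.042 ]] [0.6051 0.1735 0.042 ] [0.0876 0.0871 0.0859 0.0866]
stage [[ 0.631   0.2688  0.042 ]
 [ 0.6844 -0.0315  0.042 ]
 [ 0.5626 -0.0508  0.042 ]
 [ 0.5109  0.251   0.042 ]] [0.5972 0.1094 0.042 ] [0.3049 0.1234 0.3062 0.1214]
house [[ 0.4965  0.3013  0.03  ]
 [ 0.5601 -0.0695  0.03  ]
 [ 0.716  -0.0457  0.03  ]] [0.3762 0.1578 0.4106]
rail foot [[ 0.6242  0.3193  0.042 ]
 [ 0.6852 -0.049   0.042 ]]
rail top inner [[ 0.6241  0.326   0.052 ]
 [ 0.6881 -0.0479  0.052 ]]
```

```bash
cat >> h.py <<'E'
np.set_printoptions(precision=4,suppress=True)
def yaw_of(s):
    R=Ro.from_quat(s['tool_rot']).as_matrix(); return np.degrees(np.arctan2(R[1,2],R[0,2]))
def rel(p,yaw=None):
    s=manip.get_state(); R=Ro.from_quat(s['tool_rot']).as_matrix()
    print('t',round(s['clock'],3),'tcp',s['tool_pos'],'yaw',round(yaw_of(s),2),'F',s['force'],'w',round(s['width'],3))
    print('tool shift now',R.T@(np.array(p)-s['tool_pos']))
    if yaw is not None:
        # desired: tool y down, z at yaw
        a=np.radians(yaw); z=np.array([np.cos(a),np.sin(a),0]); y=np.array([0,0,-1.]); x=np.cross(y,z)
        Rd=np.c_[x,y,z]
        print('rotvec deg',np.degrees(Ro.from_matrix(R.T@Rd).as_rotvec()),'shift after turn',Rd.T@(np.array(p)-s['tool_pos']))
E
python3 - <<'E'
from h import *
c1,d1=rays('top',[(376.8,186.0)]); 
for z in (.012,.029,.046): print(z,onz('top',[(376.8,186.0)],z))
im=cv2.imread('pics/side0.png'); k=(im.max(2)<60).astype(np.uint8)
n,l,st,c=cv2.connectedComponentsWithStats(k)
for i in range(1,n):
    if 60<st[i,4]<600 and 150<c[i][1]<250: print('dark',st[i],c[i])
q=[c[i] for i in range(1,n) if 60<st[i,4]<600 and abs(c[i][0]-293)<8 and abs(c[i][1]-202)<12]
c2,d2=rays('side',q)
A=np.c_[d1[0],-d2[0]]; x=np.linalg.lstsq(A,c2-c1,rcond=None)[0]
print('tri',c1+d1[0]*x[0],c2+d2[0]*x[1])
rel([.604,-.225,.16],-4.2)
E
```

```text
0.012 [[ 0.6063 -0.2285  0.012 ]]
0.029 [[ 0.604  -0.2267  0.029 ]]
0.046 [[ 0.6017 -0.225   0.046 ]]
dark [451 157  11  18 132] [456.2273 165.6212]
dark [289 192   9  18 142] [292.7254 200.3592]
dark [146 197  47  25 259] [172.749 213.139]
dark [363 199  10  18 143] [367.986  207.4755]
tri [ 0.604  -0.2267  0.029 ] [ 0.6042 -0.2267  0.029 ]
t 0.15 tcp [ 0.1393 -0.5577  0.1968] yaw 14.03 F [0.0817 0.3341 0.9819] w 1.002
tool shift now [-0.2101  0.0371  0.5315]
rotvec deg [ 0.001  18.2289 -0.0535] shift after turn [-0.3658  0.0368  0.4391]
```

Request:
send_rows([
  {"linear": [-0.04, 0, 0.03], "rotation": [0, 9.1, 0], "grip": 0},
  {"linear": [-0.045, 0, 0.05], "rotation": [0, 9.1, 0], "grip": 0},
  {"linear": [-0.05, 0, 0.055], "rotation": [0, 0, 0], "grip": 0},
  {"linear": [-0.05, 0, 0.055], "rotation": [0, 0, 0], "grip": 0},
  {"linear": [-0.05, 0, 0.055], "rotation": [0, 0, 0], "grip": 0},
  {"linear": [-0.045, 0, 0.055], "rotation": [0, 0, 0], "grip": 0},
])

```text
clock: 0.9
tool_pos: [0.4024, -0.3139, 0.1959]
tool_rot: [-0.476, 0.523, -0.521, 0.477]
force: [0.8, -1.7, 0.4]
width: 0.999
```

```bash
python3 - <<'E'
from h import *
rel([.604,-.2265,.13],-4.2)
E
```

```text
t 0.9 tcp [ 0.4024 -0.3139  0.1959] yaw -5.17 F [ 0.7883 -1.6893  0.4456] w 0.999
tool shift now [-0.1051  0.0661  0.193 ]
rotvec deg [ 0.0244 -0.975  -0.1392] shift after turn [-0.102   0.0659  0.1947]
```

Request:
send_rows([
  {"linear": [-0.03, 0, 0.055], "rotation": [0, -1, 0], "grip": 0},
  {"linear": [-0.03, 0.01, 0.055], "rotation": [0, 0, 0], "grip": 0},
  {"linear": [-0.03, 0.02, 0.05], "rotation": [0, 0, 0], "grip": 0},
  {"linear": [-0.015, 0.02, 0.035], "rotation": [0, 0, 0], "grip": 0},
  {"linear": [0, 0.01, 0], "rotation": [0, 0, 0], "grip": 0},
])

```text
clock: 1.52
tool_pos: [0.6083, -0.2192, 0.1347]
tool_rot: [-0.482, 0.517, -0.516, 0.483]
force: [-0.0, 0.4, -0.2]
width: 1.001
```

```bash
python3 - <<'E'
from h import *
rel([.604,-.2265,.1],-4.2)
s=manip.get_state()
im=manip.camera('wrist'); cv2.imwrite('pics/w1.png',im[:,:,::-1])
import pickle; pickle.dump(s,open('pics/w1.pkl','wb'))
E
```

```text
t 1.525 tcp [ 0.6083 -0.2192  0.1347] yaw -3.86 F [-0.0118  0.418  -0.195 ] w 1.001
tool shift now [ 0.0076  0.0347 -0.0038]
rotvec deg [-0.0154  0.3373 -0.1032] shift after turn [ 0.0076  0.0347 -0.0038]
```

View pics/w1.png

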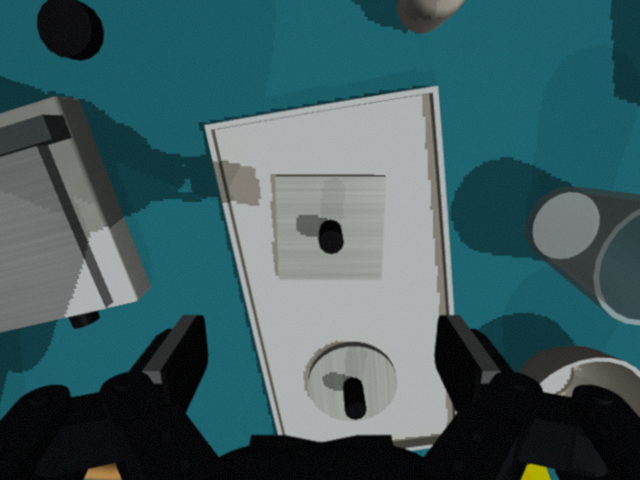

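The wrist view shows the square plate (corners about (272,176), (386,176), (382,279), (278,279)) with its knob at (331,237). The beaker at (570,225) and the tub stay clear of the descending fingers.

```bash
python3 - <<'E'
from h import *
import pickle; s=pickle.load(open('pics/w1.pkl','rb'))
im=cv2.imread('pics/w1.png'); k=(im.max(2)<40).astype(np.uint8)
n,l,st,c=cv2.connectedComponentsWithStats(k)
for i in range(1,n):
    if abs(c[i][0]-331)<15 and abs(c[i][1]-237)<15: print(st[i],c[i],onz('wrist',[c[i]],.029,s))
P=onz('wrist',[(272,176),(386,176),(382,279),(278,279)],.012,s);print(P,P.mean(0),np.linalg.norm(np.roll(P,-1,0)-P,axis=1))
for a,b in ((3,0),(2,1)): d=P[b]-P[a]; print(np.degrees(np.arctan2(d[1],d[0])))
for a,b in ((1,0),(2,3)): d=P[b]-P[a]; print(np.degrees(np.arctan2(-d[0],d[1])))
rel([.604,-.2265,.05],-4)
E
```

```text
[319 221  24  32 623] [330.2071 236.4414] [[ 0.6039 -0.2256  0.029 ]]
[[ 0.6494 -0.1847  0.012 ]
 [ 0.6437 -0.2707  0.012 ]
 [ 0.5602 -0.2658  0.012 ]
 [ 0.5659 -0.181   0.012 ]] [ 0.6048 -0.2255  0.012 ] [0.0862 0.0836 0.085  0.0836]
-2.5486997425506703
-3.3633834078242972
-3.8254916839612028
-3.824531000715208
t 1.575 tcp [ 0.607  -0.2197  0.1338] yaw -3.9 F [-0.5555  0.5867 -1.9945] w 1.003
tool shift now [ 0.0072  0.0838 -0.0025]
rotvec deg [ 0.0594  0.0953 -0.1221] shift after turn [ 0.007   0.0838 -0.0025]
```

Request:
send_rows([
  {"linear": [0.006, 0.03, -0.003], "rotation": [0, 0, -0.1], "grip": 0},
  {"linear": [0.001, 0.03, 0], "rotation": [0, 0, 0], "grip": 0},
  {"linear": [0, 0.025, 0], "rotation": [0, 0, 0], "grip": 0},
  {"linear": [0, 0.012, 0], "rotation": [0, 0, 0], "grip": 0},
  {"linear": [0, 0.0, 0], "rotation": [0, 0, 0], "grip": 0},
])

```text
clock: 2.2
tool_pos: [0.6006, -0.2296, 0.0372]
tool_rot: [0.482, -0.517, 0.518, -0.482]
force: [-0.2, -0.2, 0.2]
width: 1.0
```

```bash
python3 - <<'E'
from h import *
rel([.604,-.226,.018],-3.7)
E
```

```text
t 2.2 tcp [ 0.6006 -0.2296  0.0372] yaw -4.09 F [-0.1947 -0.2351  0.1975] w 1.0
tool shift now [-0.0039  0.0192  0.0031]
rotvec deg [-0.0491 -0.3884  0.0811] shift after turn [-0.0038  0.0192  0.0032]
```

Request:
send_rows([
  {"linear": [-0.003, 0.012, 0.003], "rotation": [0, -0.4, 0], "grip": 0},
  {"linear": [0, 0.006, 0], "rotation": [0, 0, 0], "grip": 0},
  {"linear": [0, 0.0, 0], "rotation": [0, 0, 0], "grip": 0},
])

```text
clock: 2.58
tool_pos: [0.6048, -0.2273, 0.0202]
tool_rot: [0.484, -0.514, 0.517, -0.484]
force: [0.1, 0.5, 0.3]
width: 1.001
```

```bash
python3 - <<'E'
from h import *
rel([.604,-.226,.018],-3.7)
E
```

```text
t 2.575 tcp [ 0.6048 -0.2273  0.0202] yaw -3.67 F [0.0825 0.5447 0.2911] w 1.001
tool shift now [-0.0013  0.0022 -0.0009]
rotvec deg [-0.199   0.0285  0.1468] shift after turn [-0.0013  0.0022 -0.0008]
```

Request:
send_rows([
  {"linear": [-0.001, 0.002, -0.001], "rotation": [-0.2, 0, 0.15], "grip": 0.3},
  {"linear": [0, 0, 0], "rotation": [0, 0, 0], "grip": 0.6},
  {"linear": [0, 0, 0], "rotation": [0, 0, 0], "grip": 1},
  {"linear": [0, 0, 0], "rotation": [0, 0, 0], "grip": 1},
  {"linear": [0, 0, 0], "rotation": [0, 0, 0], "grip": 1},
  {"linear": [0, 0, 0], "rotation": [0, 0, 0], "grip": 1},
])

```text
clock: 3.32
tool_pos: [0.6042, -0.2264, 0.019]
tool_rot: [0.484, -0.515, 0.516, -0.484]
force: [0.0, -0.6, -0.5]
width: 0.0
```

```bash
python3 - <<'E'
from h import *
rel([.604,-.226,.12],9.7)
E
```

```text
t 3.325 tcp [ 0.6042 -0.2264  0.019 ] yaw -3.66 F [ 0.0298 -0.6458 -0.5491] w 0.0
tool shift now [-0.0003 -0.101  -0.0001]
rotvec deg [ -0.0493 -13.3621   0.0233] shift after turn [-0.0004 -0.101  -0.0001]
```

The opening reads 0, so the knob was missed. I'll look before doing anything else.

```bash
python3 - <<'E'
from h import *
for n in ('wrist','side','top'):
    im=manip.camera(n)
    if n=='side': im=cv2.resize(im[150:270,220:430],None,fx=3.5,fy=3.5)
    if n=='top': im=cv2.resize(im[110:330,300:460],None,fx=2.7,fy=2.7)
    cv2.imwrite(f'pics/{n}2.png',im[:,:,::-1])
print(manip.get_state())
E
```

```text
{'clock': 3.475, 'joint_pos': array([-0.4778,  0.4054,  1.4853,  0.0001,  1.2501,  1.1569]), 'dq': array([-0.0014,  0.0014, -0.002 ,  0.0023,  0.    , -0.0002]), 'joint_torque': array([ -0.0008, -89.1017, -51.8129,   0.0005,  -0.0051,   0.    ]), 'tool_pos': array([ 0.6042, -0.2263,  0.019 ]), 'tool_rot': array([ 0.4836, -0.5155,  0.516 , -0.4839]), 'force': array([-0.1818,  0.1907,  0.2502]), 'wrist_torque': array([0.0021, 0.0333, 0.0169]), 'width': 0.0007306417846007766}
```

View pics/wrist2.png

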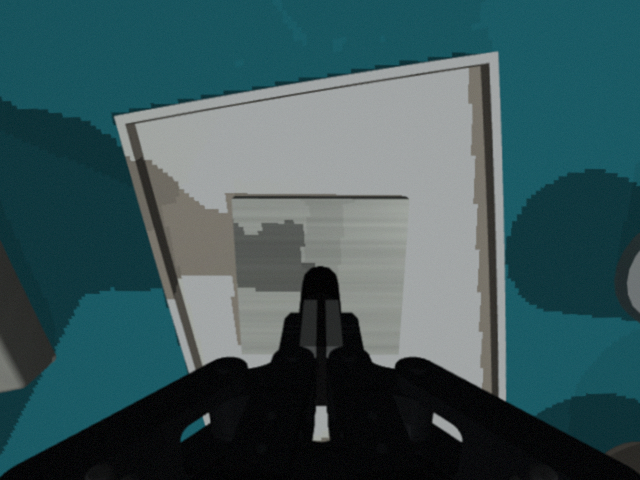

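View pics/side2.png

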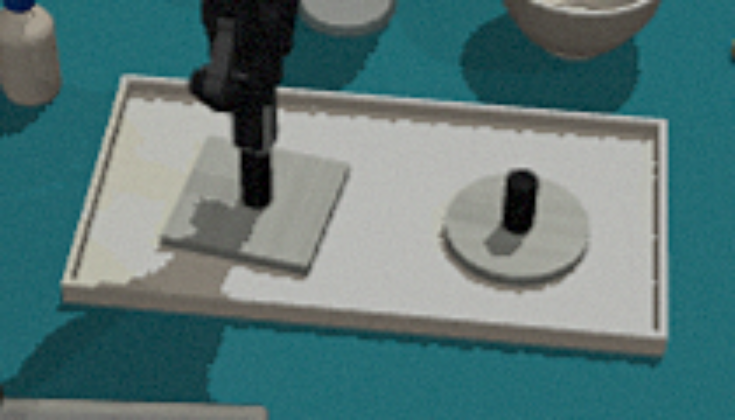

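View pics/top2.png

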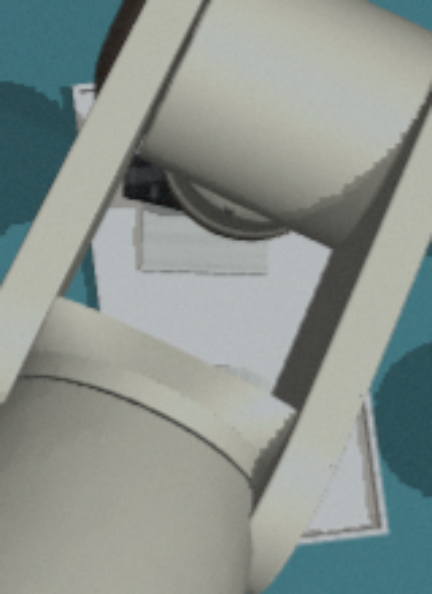

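```bash
python3 - <<'E'
from h import *
s=manip.get_state()
def pw(X):
    ci=manip.camera_info('wrist');T=np.eye(4);T[:3,:3]=Ro.from_quat(s['tool_rot']).as_matrix();T[:3,3]=s['tool_pos']
    M=np.linalg.inv(T@ci['tool_from_camera'])
    return cv2.projectPoints(np.array(X,float).reshape(-1,1,3),cv2.Rodrigues(M[:3,:3])[0],M[:3,3],ci['mtx'],np.array([ci['k1'],0,0,0.]))[0].reshape(-1,2)
X=[(.604,-.2264,.012),(.604,-.2264,.046),(.604,-.2264,.019),(.604,-.2264,.038),(.613,-.2264,.046),(.595,-.2264,.046)]
print(pw(X)); print((project('side',X)-[220,150])*3.5)
a=cv2.imread('pics/wrist2.png')[220:450,200:440]; cv2.imwrite('pics/wrist2c.png',np.clip(cv2.resize(a,None,fx=3,fy=2.6,interpolation=cv2.INTER_CUBIC).astype(float)*2.5,0,255).astype(np.uint8))
a=cv2.imread('pics/side2.png')[:,120:400]; cv2.imwrite('pics/side2c.png',np.clip(cv2.resize(a,None,fx=2,fy=1.4).astype(float)*2.5,0,255).astype(np.uint8))
E
```

```text
[[321.1005 282.0466]
 [321.1513 312.7296]
 [321.1096 287.5168]
 [321.1377 304.482 ]
 [319.7664 293.0775]
 [322.4906 331.7194]]
[[255.5541 198.7833]
 [253.8375 154.12  ]
 [255.208  189.768 ]
 [254.2495 164.83  ]
 [237.7272 151.6865]
 [269.981  156.5579]]
```

View pics/wrist2c.png

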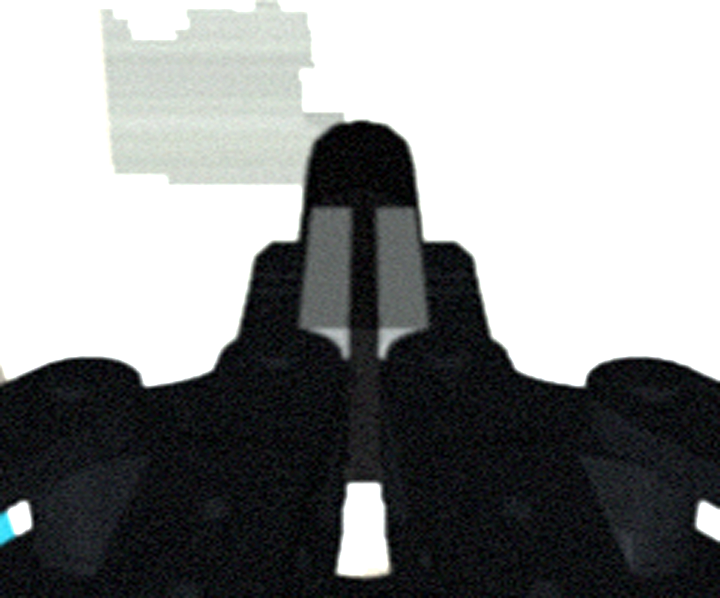

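View pics/side2c.png

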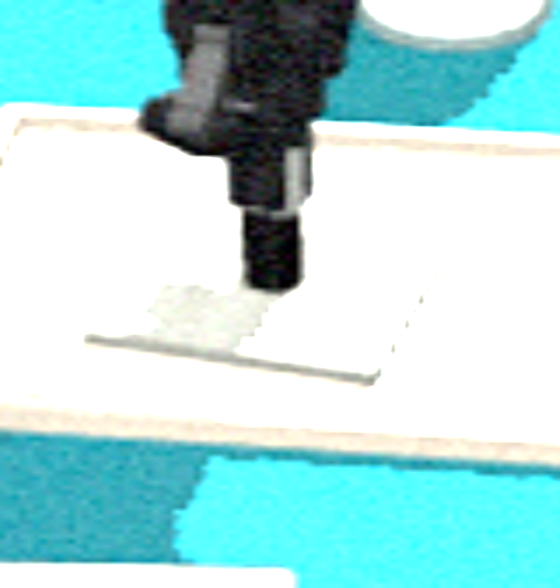

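Measured from the views: the shut fingertips end at side-crop row ~149, just above the knob's top (z≈0.048) while the TCP reads 0.019. The first wrist view (open tips at rows ~316, 232 px apart for 85 mm) agrees: the real tips sit about 30 mm behind the reported TCP. The fingers closed in air above the knob and nothing was touched. I'll open, go about 29 mm lower and grip again.

Request:
send_rows([
  {"linear": [0, 0, 0], "rotation": [0, 0, 0], "grip": 0},
  {"linear": [0, 0, 0], "rotation": [0, 0, 0], "grip": 0},
  {"linear": [0, 0, 0], "rotation": [0, 0, 0], "grip": 0},
  {"linear": [0, 0, 0], "rotation": [0, 0, 0], "grip": 0},
  {"linear": [0, 0, 0], "rotation": [0, 0, 0], "grip": 0},
  {"linear": [0, 0.008, 0], "rotation": [0, 0, 0], "grip": 0},
  {"linear": [0, 0.008, 0], "rotation": [0, 0, 0], "grip": 0},
  {"linear": [0, 0.006, 0], "rotation": [0, 0, 0], "grip": 0},
  {"linear": [0, 0, 0], "rotation": [0, 0, 0], "grip": 0},
])

```text
clock: 4.6
tool_pos: [0.6038, -0.2262, -0.0053]
tool_rot: [-0.484, 0.516, -0.516, 0.484]
force: [0.2, 0.2, 0.4]
width: 0.998
```

```bash
python3 - <<'E'
from h import *
rel([.604,-.2263,-.010],-3.7)
im=manip.camera('side'); im=cv2.resize(im[150:270,220:430],None,fx=3.5,fy=3.5); cv2.imwrite('pics/side3.png',np.clip(im[:,:,::-1]*1.5,0,255).astype(np.uint8))
E
```

```text
t 4.6 tcp [ 0.6038 -0.2262 -0.0053] yaw -3.67 F [0.1697 0.2292 0.4294] w 0.998
tool shift now [0.0001 0.0047 0.0002]
rotvec deg [ 0.0123  0.0348 -0.012 ] shift after turn [0.0001 0.0047 0.0002]
```

View pics/side3.png

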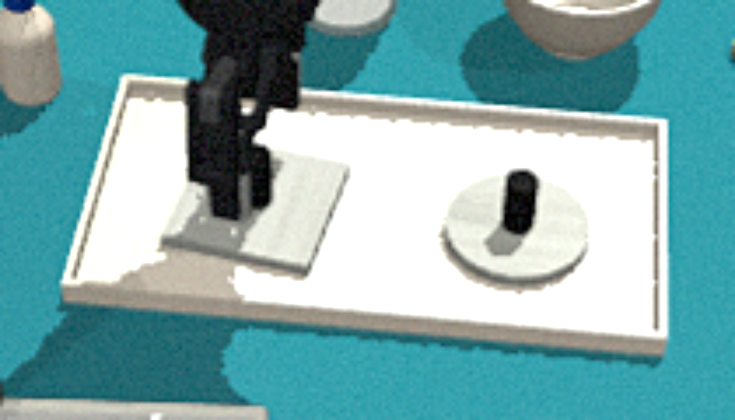

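The side view shows the open near finger's tip at about (228,215) beside the knob (262,180), above the plate and touching nothing.

```bash
python3 - <<'E'
from h import *
print((project('side',[(.593,-.184,.039),(.615,-.184,.039),(.604,-.184,.026),(.604,-.184,.012)])-[220,150])*3.5)
E
```

```text
[[255.546  220.5116]
 [215.269  214.2548]
 [236.2406 234.4961]
 [237.1464 252.5614]]
```

Request:
send_rows([
  {"linear": [0, 0.003, 0], "rotation": [0, 0, 0], "grip": 0},
  {"linear": [0, 0.001, 0], "rotation": [0, 0, 0], "grip": 0.3},
  {"linear": [0, 0, 0], "rotation": [0, 0, 0], "grip": 0.5},
  {"linear": [0, 0, 0], "rotation": [0, 0, 0], "grip": 0.7},
  {"linear": [0, 0, 0], "rotation": [0, 0, 0], "grip": 0.8},
  {"linear": [0, 0, 0], "rotation": [0, 0, 0], "grip": 1},
  {"linear": [0, 0, 0], "rotation": [0, 0, 0], "grip": 1},
  {"linear": [0, 0, 0], "rotation": [0, 0, 0], "grip": 1},
])

```text
clock: 5.65
tool_pos: [0.6044, -0.2265, -0.0083]
tool_rot: [0.484, -0.515, 0.516, -0.484]
force: [-0.5, -0.5, 0.8]
width: 0.183
```

```bash
python3 - <<'E'
from h import *
rel([.604,-.2263,.12],9.7)
im=manip.camera('side'); im=cv2.resize(im[150:270,220:430],None,fx=3.5,fy=3.5); cv2.imwrite('pics/side4.png',np.clip(im[:,:,::-1]*1.5,0,255).astype(np.uint8))
E
```

```text
t 5.65 tcp [ 0.6044 -0.2265 -0.0083] yaw -3.66 F [-0.5365 -0.4812  0.8296] w 0.183
tool shift now [-0.0001 -0.1283 -0.0002]
rotvec deg [ -0.0812 -13.3637   0.0417] shift after turn [-0.0002 -0.1283 -0.0004]
```

View pics/side4.png

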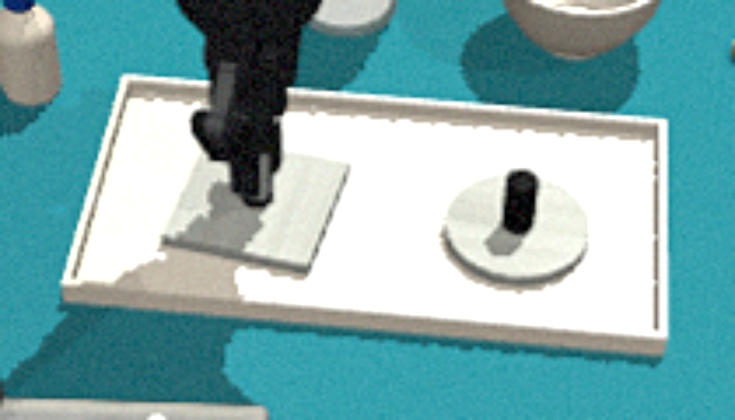

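Gripped: opening 0.183 × 85 ≈ 16 mm, about the knob's 18 mm. The finger's tip is just above the plate. Lift.

Request:
send_rows([
  {"linear": [0, -0.01, 0], "rotation": [0, 0, 0], "grip": 1},
  {"linear": [0, -0.025, 0], "rotation": [0, 0, 0], "grip": 1},
  {"linear": [0, -0.035, 0], "rotation": [0, 0, 0], "grip": 1},
  {"linear": [0, -0.03, 0], "rotation": [0, 0, 0], "grip": 1},
  {"linear": [0, 0, 0], "rotation": [0, 0, 0], "grip": 1},
])

```text
clock: 6.32
tool_pos: [0.6038, -0.2262, 0.0959]
tool_rot: [0.484, -0.516, 0.516, -0.484]
force: [0.4, 0.1, -2.9]
width: 0.183
```

```bash
python3 - <<'E'
from h import *
rel([.614,.058,.08],9.7)
s=manip.get_state();im=manip.camera('wrist'); cv2.imwrite('pics/w5.png',im[:,:,::-1])
im=manip.camera('side'); cv2.imwrite('pics/side5.png',im[:,:,::-1])
E
```

```text
t 6.325 tcp [ 0.6038 -0.2262  0.0959] yaw -3.66 F [ 0.3609  0.1307 -2.868 ] w 0.183
tool shift now [-0.2842  0.0158 -0.008 ]
rotvec deg [ -0.0229 -13.3639   0.0083] shift after turn [-0.2784  0.0159  0.0579]
```

View pics/w5.png

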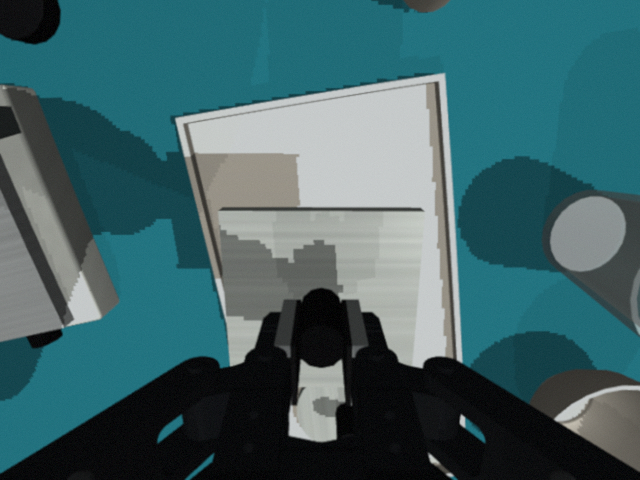

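View pics/side5.png

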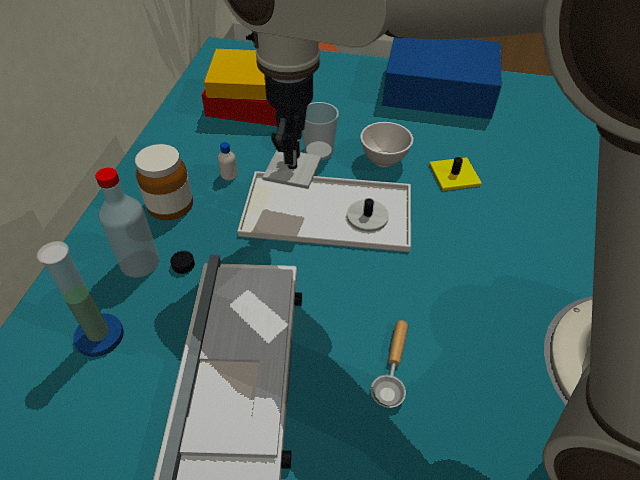

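The plate is held level by its knob (front edge at row 209, corners (220,209), (423,209), square to the tool). The tray holds only the cover now. Next I carry it over the stage and turn it 13.4°.

Request:
send_rows([
  {"linear": [-0.025, 0, 0.0], "rotation": [0, -4.4, 0], "grip": 1},
  {"linear": [-0.04, 0, 0.005], "rotation": [0, -4.4, 0], "grip": 1},
  {"linear": [-0.045, 0, 0.008], "rotation": [0, -4.4, 0], "grip": 1},
  {"linear": [-0.045, 0, 0.01], "rotation": [0, 0, 0], "grip": 1},
  {"linear": [-0.045, 0, 0.01], "rotation": [0, 0, 0], "grip": 1},
  {"linear": [-0.03, 0, 0.01], "rotation": [0, 0, 0], "grip": 1},
  {"linear": [-0.015, 0, 0.005], "rotation": [0, 0, 0], "grip": 1},
  {"linear": [0, 0, 0], "rotation": [0, 0, 0], "grip": 1},
])

```text
clock: 7.42
tool_pos: [0.6187, 0.0318, 0.0804]
tool_rot: [0.544, -0.462, 0.448, -0.538]
force: [0.6, -0.6, -2.3]
width: 0.186
```

```bash
python3 - <<'E'
from h import *
rel([.614,.058,.06],9.7)
E
```

```text
t 7.425 tcp [0.6187 0.0318 0.0804] yaw 9.89 F [ 0.5752 -0.6028 -2.3306] w 0.186
tool shift now [-0.0265  0.0207  0.0003]
rotvec deg [ 1.0986  0.1838 -0.5044] shift after turn [-0.0266  0.0204 -0.0002]
```

Request:
send_rows([
  {"linear": [-0.015, 0, 0], "rotation": [1.1, 0.1, -0.5], "grip": 1},
  {"linear": [-0.01, 0.0, 0.0], "rotation": [0, 0, 0], "grip": 1},
  {"linear": [0, 0.005, 0], "rotation": [0, 0, 0], "grip": 1},
  {"linear": [0, 0, 0], "rotation": [0, 0, 0], "grip": 1},
])

```text
clock: 7.92
tool_pos: [0.6136, 0.0556, 0.0742]
tool_rot: [0.541, -0.456, 0.456, -0.54]
force: [-0.4, 0.6, -1.7]
width: 0.179
```

```bash
python3 - <<'E'
from h import *
rel([.614,.058,.0307],9.7)
s=manip.get_state();im=manip.camera('wrist'); cv2.imwrite('pics/w6.png',im[:,:,::-1])
import pickle; pickle.dump(s,open('pics/w6.pkl','wb'))
im=manip.camera('side'); cv2.imwrite('pics/side6.png',im[:,:,::-1])
E
```

```text
t 7.925 tcp [0.6136 0.0556 0.0742] yaw 9.66 F [-0.4046  0.5885 -1.7075] w 0.179
tool shift now [-0.0024  0.0435  0.0008]
rotvec deg [ 0.0205 -0.0391  0.0341] shift after turn [-0.0023  0.0435  0.0008]
```

View pics/w6.png

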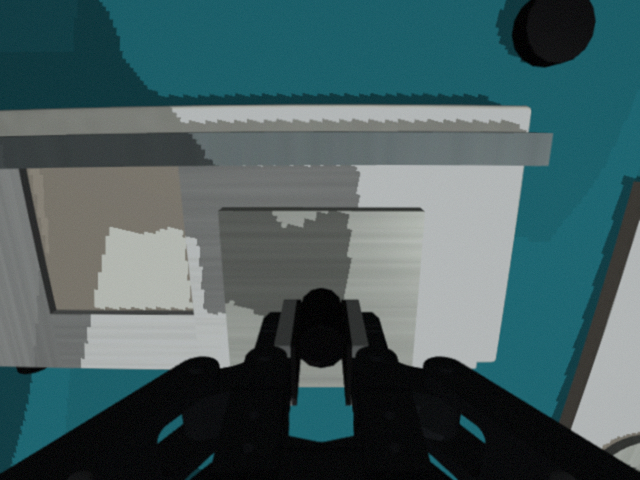

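View pics/side6.png

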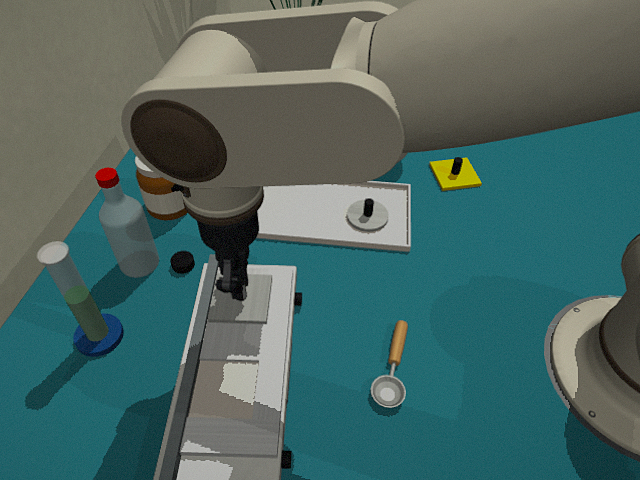

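The wrist view shows the plate over the bare stage and the rail's inner edge from (0,168) to (551,165), almost parallel to the plate's front edge (row 209). The recess has its left wall at (22,170)–(52,312), its near wall at row 312, and its right edge near column 193.

```bash
python3 - <<'E'
from h import *
import pickle; s=pickle.load(open('pics/w6.pkl','rb'))
O=np.array([.6063,.1278]);a=np.radians(9.7);V=np.array([[np.cos(a),np.sin(a)],[-np.sin(a),np.cos(a)]])
f=lambda px,z:(onz('wrist',px,z,s)[:,:2]-O)@V.T
print('rail top edge',f([(60,168),(540,165)],.052))
P=onz('wrist',[(60,168),(540,165)],.052,s); d=P[0]-P[1]; print('yaw',np.degrees(np.arctan2(-d[0],d[1])))
print('recess',f([(22,170),(52,312),(193,312)],.042))
zt=s['tool_pos'][2]+.0123+.008
print('plate',f([(219,208.5),(424,209),(415,365),(229,365)],zt), 'tcp',(s['tool_pos'][:2]-O)@V.T)
P=onz('wrist',[(219,208.5),(424,209)],zt,s); d=P[0]-P[1]; print('plate yaw',np.degrees(np.arctan2(-d[0],d[1])))
a=cv2.imread('pics/w6.png')[150:380,0:260]; cv2.imwrite('pics/w6c.png',cv2.resize(a,None,fx=2.6,fy=2.6,interpolation=cv2.INTER_CUBIC))
E
```

```text
rail top edge [[ 0.0508  0.0606]
 [ 0.0519 -0.1833]]
yaw 9.948337189590225
recess [[ 0.0491  0.089 ]
 [-0.0353  0.0892]
 [-0.0346  0.003 ]]
plate [[ 0.0381 -0.0311]
 [ 0.0378 -0.1142]
 [-0.0354 -0.1159]
 [-0.0353 -0.03  ]] tcp [-0.005  -0.0724]
plate yaw 9.516573626963476
```

View pics/w6c.png

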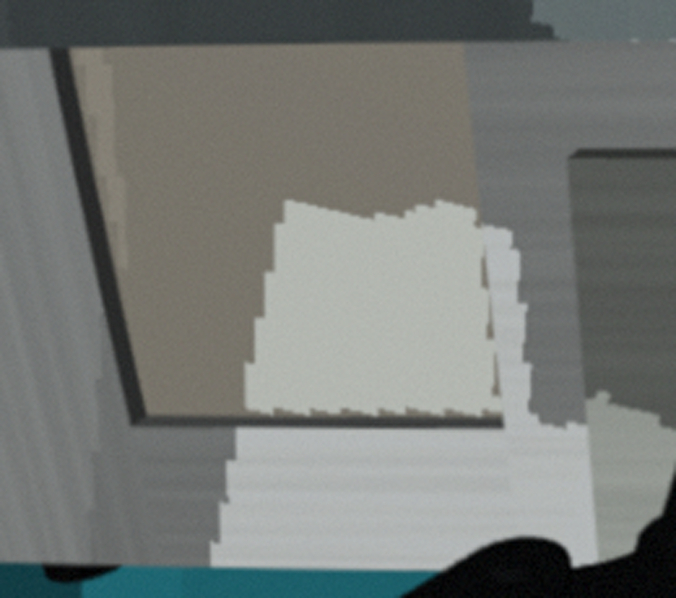

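Request:
send_rows([
  {"linear": [-0.001, 0.012, 0], "rotation": [0, -0.1, 0], "grip": 1},
  {"linear": [0, 0.012, 0], "rotation": [0, 0, 0], "grip": 1},
  {"linear": [0, 0.008, 0], "rotation": [0, 0, 0], "grip": 1},
  {"linear": [0, 0.003, 0], "rotation": [0, 0, 0], "grip": 1},
  {"linear": [0, 0, 0], "rotation": [0, 0, 0], "grip": 1},
])

```text
clock: 8.65
tool_pos: [0.6135, 0.0559, 0.0364]
tool_rot: [0.541, -0.456, 0.456, -0.54]
force: [-0.4, -0.1, -1.8]
width: 0.184
```

```bash
python3 - <<'E'
from h import *
rel([.614,.058,.0297],9.75)
E
```

```text
t 8.65 tcp [0.6135 0.0559 0.0364] yaw 9.72 F [-0.3617 -0.0574 -1.7695] w 0.184
tool shift now [-0.002   0.0067  0.0008]
rotvec deg [ 0.0559 -0.0344  0.0268] shift after turn [-0.002   0.0067  0.0008]
```

Request:
send_rows([
  {"linear": [0, 0.003, 0], "rotation": [0, 0, 0], "grip": 1},
  {"linear": [0, 0.0015, 0], "rotation": [0, 0, 0], "grip": 1},
  {"linear": [0, 0.0, 0], "rotation": [0, 0, 0], "grip": 1},
])

```text
clock: 9.02
tool_pos: [0.6139, 0.0559, 0.0323]
tool_rot: [0.541, -0.456, 0.456, -0.54]
force: [-0.4, 0.3, -3.1]
width: 0.187
```

Request:
send_rows([
  {"linear": [0, 0.001, 0], "rotation": [0, 0, 0], "grip": 1},
])

```text
clock: 9.15
tool_pos: [0.614, 0.056, 0.0315]
tool_rot: [0.541, -0.456, 0.456, -0.541]
force: [0.1, 0.2, -2.1]
width: 0.186
```

Request:
send_rows([
  {"linear": [0, 0.001, 0], "rotation": [0, 0, 0], "grip": 1},
])

```text
clock: 9.28
tool_pos: [0.614, 0.056, 0.0304]
tool_rot: [0.541, -0.455, 0.456, -0.541]
force: [0.1, 0.3, -2.6]
width: 0.181
```

Request:
send_rows([
  {"linear": [0, 0.0007, 0], "rotation": [0, 0, 0], "grip": 1},
])

```text
clock: 9.4
tool_pos: [0.6141, 0.0559, 0.0297]
tool_rot: [0.541, -0.455, 0.456, -0.541]
force: [-0.5, -0.2, -1.1]
width: 0.183
```

Request:
send_rows([
  {"linear": [0, 0.0007, 0], "rotation": [0, 0, 0], "grip": 1},
])

```text
clock: 9.52
tool_pos: [0.6141, 0.0559, 0.0296]
tool_rot: [-0.541, 0.455, -0.456, 0.541]
force: [-6.4, -0.1, 12.9]
width: 0.19
```

Request:
send_rows([
  {"linear": [0, 0.0005, 0], "rotation": [0, 0, 0], "grip": 1},
])

```text
clock: 9.65
tool_pos: [0.6141, 0.0559, 0.0296]
tool_rot: [-0.541, 0.455, -0.456, 0.541]
force: [-3.7, -0.7, 4.9]
width: 0.187
```

Touchdown at TCP z=0.0296, as computed (0.0297), with a light press. Next toward the rail; the gap should be about 12 mm.

Request:
send_rows([
  {"linear": [0, 0, 0], "rotation": [0, 0, 0], "grip": 1},
  {"linear": [0, 0, 0], "rotation": [0, 0, 0], "grip": 1},
  {"linear": [0, 0.0002, 0.003], "rotation": [0, 0, 0], "grip": 1},
  {"linear": [0, 0.0002, 0.003], "rotation": [0, 0, 0], "grip": 1},
])

```text
clock: 10.15
tool_pos: [0.6202, 0.0569, 0.0296]
tool_rot: [-0.541, 0.455, -0.456, 0.541]
force: [-3.2, -1.0, 4.8]
width: 0.186
```

```bash
cat >> h.py <<'E'
def vf():
    s=manip.get_state();O=np.array([.6063,.1278]);a=np.radians(9.7);V=np.array([[np.cos(a),np.sin(a)],[-np.sin(a),np.cos(a)]])
    print('t',round(s['clock'],3),'viewer xy',(s['tool_pos'][:2]-O)@V.T,'z',s['tool_pos'][2],'yaw',yaw_of(s),'Fv',V@s['force'][:2],s['force'][2],'w',s['width'], 'tau', s['wrist_torque'])
    rel(s['tool_pos'],9.75)
E
python3 -c "
from h import *
vf()"
```

```text
t 10.15 viewer xy [ 0.0018 -0.0722] z 0.029621028835267606 yaw 9.719219930670183 Fv [-3.3665 -0.447 ] 4.795095329884478 w 0.18582528050390815 tau [-0.0348  0.6218  0.0247]
t 10.15 tcp [0.6202 0.0569 0.0296] yaw 9.72 F [-3.2431 -1.0078  4.7951] w 0.186
tool shift now [0. 0. 0.]
rotvec deg [-0.0628 -0.0308  0.0659] shift after turn [0. 0. 0.]
```

Request:
send_rows([
  {"linear": [0, 0.0002, 0.002], "rotation": [0, 0, 0], "grip": 1},
  {"linear": [0, 0.0002, 0.0015], "rotation": [0, 0, 0], "grip": 1},
])

```text
clock: 10.4
tool_pos: [0.6241, 0.0575, 0.0296]
tool_rot: [-0.541, 0.455, -0.456, 0.541]
force: [-5.0, -1.4, 5.8]
width: 0.185
```

Request:
send_rows([
  {"linear": [0, 0.0002, 0.001], "rotation": [0, 0, 0], "grip": 1},
])

```text
clock: 10.52
tool_pos: [0.6253, 0.0577, 0.0296]
tool_rot: [-0.541, 0.455, -0.456, 0.541]
force: [-4.9, -0.7, 4.9]
width: 0.183
```

Request:
send_rows([
  {"linear": [0, 0.0002, 0.0008], "rotation": [0, 0, 0], "grip": 1},
])

```text
clock: 10.65
tool_pos: [0.6262, 0.0579, 0.0297]
tool_rot: [-0.541, 0.455, -0.456, 0.541]
force: [-4.3, -0.2, 6.9]
width: 0.187
```

Request:
send_rows([
  {"linear": [0, 0.0002, 0.0008], "rotation": [0, 0, 0], "grip": 1},
])

```text
clock: 10.78
tool_pos: [0.6272, 0.058, 0.0296]
tool_rot: [0.541, -0.455, 0.456, -0.541]
force: [-4.9, -0.6, 6.0]
width: 0.185
```

Request:
send_rows([
  {"linear": [0, 0.0001, 0.0006], "rotation": [0, 0, 0], "grip": 1},
])

```text
clock: 10.9
tool_pos: [0.6277, 0.058, 0.0296]
tool_rot: [0.541, -0.455, 0.456, -0.54]
force: [-8.7, -2.7, 7.1]
width: 0.192
```

Request:
send_rows([
  {"linear": [0, 0.0001, 0.0006], "rotation": [0, 0, 0], "grip": 1},
])

```text
clock: 11.02
tool_pos: [0.6277, 0.058, 0.0296]
tool_rot: [0.541, -0.456, 0.456, -0.54]
force: [-12.7, -3.1, 9.9]
width: 0.183
```

Request:
send_rows([
  {"linear": [0, 0.0001, 0.0006], "rotation": [0, 0, 0], "grip": 1},
])

```text
clock: 11.15
tool_pos: [0.6277, 0.058, 0.0296]
tool_rot: [0.542, -0.456, 0.456, -0.54]
force: [-11.3, -1.2, 9.4]
width: 0.188
```

The plate is against the rail: it stopped at x≈0.6277 with about 12 N. Now slide left.

```bash
python3 -c "
from h import *
vf()"
```

```text
t 11.15 viewer xy [ 0.0093 -0.0724] z 0.029642586982322874 yaw 9.740222839585574 Fv [-11.387    0.6881] 9.425792005025034 w 0.18779038043649104 tau [-0.2492  1.9389  0.0926]
t 11.15 tcp [0.6277 0.058  0.0296] yaw 9.74 F [-11.3401  -1.2403   9.4258] w 0.188
tool shift now [0. 0. 0.]
rotvec deg [ 0.1527 -0.0097  0.0905] shift after turn [0. 0. 0.]
```

Request:
send_rows([
  {"linear": [-0.002, 0.0001, 0.0001], "rotation": [0, 0, 0], "grip": 1},
  {"linear": [-0.004, 0.0001, 0.0001], "rotation": [0, 0, 0], "grip": 1},
  {"linear": [-0.004, 0.0001, 0.0001], "rotation": [0, 0, 0], "grip": 1},
])

```text
clock: 11.52
tool_pos: [0.6263, 0.0649, 0.0298]
tool_rot: [0.543, -0.455, 0.457, -0.538]
force: [-5.2, -8.7, 5.9]
width: 0.184
```

```bash
python3 -c "
from h import *
vf()"
```

```text
t 11.525 viewer xy [ 0.0091 -0.0654] z 0.02983634382511939 yaw 9.675473813122293 Fv [-6.6162 -7.7426] 5.874181611829292 w 0.18448185223144603 tau [-1.3709  0.8616 -0.003 ]
t 11.525 tcp [0.6263 0.0649 0.0298] yaw 9.68 F [-5.2171 -8.7467  5.8742] w 0.184
tool shift now [0. 0. 0.]
rotvec deg [ 0.2392 -0.0738  0.3515] shift after turn [0. 0. 0.]
```

Request:
send_rows([
  {"linear": [-0.004, 0, 0.0002], "rotation": [0.2, 0, 0.3], "grip": 1},
  {"linear": [-0.004, 0, 0.0002], "rotation": [0, 0, 0], "grip": 1},
  {"linear": [-0.004, 0, 0.0002], "rotation": [0, 0, 0], "grip": 1},
  {"linear": [-0.004, 0, 0.0002], "rotation": [0, 0, 0.1], "grip": 1},
  {"linear": [-0.004, 0, 0.0002], "rotation": [0, 0, 0.1], "grip": 1},
])

```text
clock: 12.15
tool_pos: [0.6235, 0.0804, 0.0298]
tool_rot: [0.542, -0.456, 0.457, -0.538]
force: [-5.5, -8.5, 3.7]
width: 0.186
```

```bash
python3 -c "
from h import *
vf()"
```

```text
t 12.15 viewer xy [ 0.0089 -0.0496] z 0.02978696573651756 yaw 9.588400259818902 Fv [-6.8188 -7.4748] 3.713881185943042 w 0.18565607193317843 tau [-1.3473  0.8866 -0.0274]
t 12.15 tcp [0.6235 0.0804 0.0298] yaw 9.59 F [-5.4619 -8.5169  3.7139] w 0.186
tool shift now [0. 0. 0.]
rotvec deg [ 0.2468 -0.1611  0.2381] shift after turn [0. 0. 0.]
```

Request:
send_rows([
  {"linear": [-0.005, 0, 0.0002], "rotation": [0.2, -0.2, 0.2], "grip": 1},
  {"linear": [-0.005, 0, 0.0002], "rotation": [0, 0, 0.1], "grip": 1},
  {"linear": [-0.005, 0, 0.0002], "rotation": [0, -0.1, 0], "grip": 1},
  {"linear": [-0.005, 0, 0.0002], "rotation": [0, 0, 0.1], "grip": 1},
  {"linear": [-0.005, 0, 0.0002], "rotation": [0, -0.1, 0.1], "grip": 1},
])

```text
clock: 12.78
tool_pos: [0.6201, 0.1012, 0.0297]
tool_rot: [0.543, -0.455, 0.455, -0.54]
force: [-4.6, -8.9, 4.3]
width: 0.185
```

```bash
python3 -c "
from h import *
vf()"
```

```text
t 12.775 viewer xy [ 0.0091 -0.0286] z 0.029688122738015306 yaw 9.90478636754342 Fv [-6.009  -8.0089] 4.336345515551188 w 0.18549905934500563 tau [-1.4479  0.81   -0.0481]
t 12.775 tcp [0.6201 0.1012 0.0297] yaw 9.9 F [-4.5737 -8.9068  4.3363] w 0.185
tool shift now [0. 0. 0.]
rotvec deg [0.224  0.155  0.1058] shift after turn [0. 0. 0.]
```

Request:
send_rows([
  {"linear": [-0.005, 0, 0.0002], "rotation": [0.2, 0, 0.1], "grip": 1},
  {"linear": [-0.005, 0, 0.0002], "rotation": [0, 0, 0.1], "grip": 1},
  {"linear": [-0.005, 0, 0.0002], "rotation": [0, 0, 0], "grip": 1},
  {"linear": [-0.005, 0, 0.0002], "rotation": [0, 0, 0.1], "grip": 1},
  {"linear": [-0.005, 0, 0.0002], "rotation": [0, 0, 0], "grip": 1},
  {"linear": [-0.005, 0, 0.0002], "rotation": [0, 0, 0.1], "grip": 1},
])

```text
clock: 13.52
tool_pos: [0.6157, 0.1258, 0.0297]
tool_rot: [0.543, -0.456, 0.455, -0.539]
force: [-4.9, -9.2, 4.7]
width: 0.184
```

```bash
python3 -c "
from h import *
vf()"
```

```text
t 13.525 viewer xy [ 0.0089 -0.0036] z 0.029694117944180656 yaw 9.81143793546564 Fv [-6.3666 -8.2285] 4.690315556284968 w 0.18389949855157384 tau [-1.5736  0.7647 -0.0387]
t 13.525 tcp [0.6157 0.1258 0.0297] yaw 9.81 F [-4.8892 -9.1836  4.6903] w 0.184
tool shift now [0. 0. 0.]
rotvec deg [0.2736 0.0619 0.2077] shift after turn [0. 0. 0.]
```

Request:
send_rows([
  {"linear": [-0.005, 0, 0.0002], "rotation": [0.2, 0, 0.2], "grip": 1},
  {"linear": [-0.005, 0, 0.0002], "rotation": [0, 0, 0.1], "grip": 1},
  {"linear": [-0.005, 0, 0.0002], "rotation": [0, 0, 0.1], "grip": 1},
  {"linear": [-0.005, 0, 0.0002], "rotation": [0, 0, 0.1], "grip": 1},
  {"linear": [-0.004, 0, 0.0002], "rotation": [0, 0, 0.1], "grip": 1},
])

```text
clock: 14.15
tool_pos: [0.6122, 0.1455, 0.0295]
tool_rot: [0.542, -0.457, 0.455, -0.539]
force: [-4.9, -9.8, 4.5]
width: 0.19
```

```bash
python3 -c "
from h import *
vf()"
```

```text
t 14.15 viewer xy [0.0088 0.0164] z 0.029510806215688627 yaw 9.747151378706853 Fv [-6.4371 -8.8537] 4.481282297341494 w 0.18964711459293657 tau [-1.763   0.7432  0.0362]
t 14.15 tcp [0.6122 0.1455 0.0295] yaw 9.75 F [-4.8533 -9.8117  4.4813] w 0.19
tool shift now [0. 0. 0.]
rotvec deg [ 0.287  -0.0028  0.0204] shift after turn [0. 0. 0.]
```

Request:
send_rows([
  {"linear": [-0.005, 0, 0.0002], "rotation": [0.2, 0, 0.1], "grip": 1},
  {"linear": [-0.005, 0, 0.0002], "rotation": [0, 0, 0.1], "grip": 1},
  {"linear": [-0.005, 0, 0.0002], "rotation": [0, 0, 0.1], "grip": 1},
  {"linear": [-0.005, 0, 0.0002], "rotation": [0, 0, 0.1], "grip": 1},
])

```text
clock: 14.65
tool_pos: [0.6094, 0.162, 0.0293]
tool_rot: [0.542, -0.457, 0.455, -0.539]
force: [-5.0, -7.9, 3.8]
width: 0.186
```

```bash
python3 -c "
from h import *
vf()"
```

```text
t 14.65 viewer xy [0.0089 0.0332] z 0.029293306789684503 yaw 9.694206505017837 Fv [-6.2921 -6.906 ] 3.7784391450594113 w 0.18625151542995758 tau [-1.7509  0.7453 -0.0077]
t 14.65 tcp [0.6094 0.162  0.0293] yaw 9.69 F [-5.0386 -7.8675  3.7784] w 0.186
tool shift now [0. 0. 0.]
rotvec deg [ 0.2547 -0.0559 -0.0401] shift after turn [0. 0. 0.]
```

Near the recess; from here I use small steps with a light downward bias.

Request:
send_rows([
  {"linear": [-0.003, 0.0001, 0.0002], "rotation": [0.2, 0, 0], "grip": 1},
  {"linear": [-0.003, 0.0002, 0.0001], "rotation": [0, 0, 0.1], "grip": 1},
  {"linear": [-0.003, 0.0003, 0.0001], "rotation": [0, 0, 0.1], "grip": 1},
])

```text
clock: 15.02
tool_pos: [0.6084, 0.1684, 0.0288]
tool_rot: [0.541, -0.456, 0.456, -0.54]
force: [-5.3, -9.6, 7.7]
width: 0.184
```

Request:
send_rows([
  {"linear": [-0.0025, 0.0004, 0.0001], "rotation": [0, 0, 0.1], "grip": 1},
])

```text
clock: 15.15
tool_pos: [0.6082, 0.1697, 0.0287]
tool_rot: [0.541, -0.456, 0.456, -0.539]
force: [-6.1, -10.5, 9.2]
width: 0.185
```

Request:
send_rows([
  {"linear": [-0.002, 0.0005, 0.0001], "rotation": [0, 0, 0.1], "grip": 1},
])

```text
clock: 15.28
tool_pos: [0.6081, 0.1705, 0.0286]
tool_rot: [0.542, -0.456, 0.456, -0.539]
force: [-6.5, -12.0, 11.0]
width: 0.184
```

```bash
python3 -c "
from h import *
vf()"
```

```text
t 15.275 viewer xy [0.0089 0.0418] z 0.028552655447597254 yaw 9.674602399431935 Fv [ -8.3989 -10.7473] 11.034426227288535 w 0.18432662967184224 tau [-2.6498  0.9793  0.0231]
t 15.275 tcp [0.6081 0.1705 0.0286] yaw 9.67 F [ -6.468  -12.0088  11.0344] w 0.184
tool shift now [0. 0. 0.]
rotvec deg [ 0.1971 -0.0753  0.0851] shift after turn [0. 0. 0.]
```

Request:
send_rows([
  {"linear": [-0.003, 0.0002, 0.0], "rotation": [0.1, -0.1, 0.1], "grip": 1},
])

```text
clock: 15.4
tool_pos: [0.6078, 0.1723, 0.0286]
tool_rot: [0.542, -0.456, 0.456, -0.54]
force: [-3.5, -7.8, 5.6]
width: 0.185
```

Request:
send_rows([
  {"linear": [-0.003, 0.0002, 0.0], "rotation": [0, 0, 0.1], "grip": 1},
])

```text
clock: 15.52
tool_pos: [0.6075, 0.1747, 0.0284]
tool_rot: [0.541, -0.456, 0.455, -0.54]
force: [-0.4, -1.6, -1.4]
width: 0.179
```

```bash
python3 -c "
from h import *
vf()"
```

```text
t 15.525 viewer xy [0.0091 0.0461] z 0.028444877761646725 yaw 9.748892488615876 Fv [-0.7073 -1.4894] -1.3678557471671966 w 0.1794247498381936 tau [-0.2154  0.2787  0.0689]
t 15.525 tcp [0.6075 0.1747 0.0284] yaw 9.75 F [-0.4463 -1.5873 -1.3679] w 0.179
tool shift now [0. 0. 0.]
rotvec deg [ 0.1022 -0.0011  0.0425] shift after turn [0. 0. 0.]
```

The force fell away at y≈46 mm and the weight is back on the gripper, so the plate is over the recess, as measured. I'll lower it gently; the floor is expected at TCP z≈0.0237.

Request:
send_rows([
  {"linear": [0, 0.001, -0.0008], "rotation": [0.1, 0, 0], "grip": 1},
  {"linear": [0, 0.001, 0], "rotation": [0, 0, 0], "grip": 1},
])

```text
clock: 15.78
tool_pos: [0.6068, 0.1748, 0.0258]
tool_rot: [0.541, -0.456, 0.456, -0.541]
force: [0.7, -0.1, -0.8]
width: 0.187
```

Request:
send_rows([
  {"linear": [0, 0.001, 0], "rotation": [0, 0, 0], "grip": 1},
])

```text
clock: 15.9
tool_pos: [0.6068, 0.1748, 0.0245]
tool_rot: [0.541, -0.456, 0.456, -0.541]
force: [0.2, 0.1, -2.0]
width: 0.185
```

```bash
python3 -c "
from h import *
vf()"
```

```text
t 15.9 viewer xy [0.0084 0.0463] z 0.024481222681789365 yaw 9.756402657527543 Fv [0.2633 0.0639] -2.02492691011337 w 0.1854796941634257 tau [ 0.0371 -0.0214  0.0365]
t 15.9 tcp [0.6068 0.1748 0.0245] yaw 9.76 F [ 0.2488  0.1074 -2.0249] w 0.185
tool shift now [0. 0. 0.]
rotvec deg [0.0089 0.0064 0.0187] shift after turn [0. 0. 0.]
```

Free of contact at 5 mm depth, so the plate is in the recess. Last millimetre:

Request:
send_rows([
  {"linear": [0, 0.0005, 0], "rotation": [0, 0, 0], "grip": 1},
])

```text
clock: 16.02
tool_pos: [0.6068, 0.1749, 0.0238]
tool_rot: [0.541, -0.456, 0.456, -0.541]
force: [-1.0, -0.8, -1.6]
width: 0.184
```

Request:
send_rows([
  {"linear": [0, 0.0005, 0], "rotation": [0, 0, 0], "grip": 1},
])

```text
clock: 16.15
tool_pos: [0.6068, 0.1748, 0.0236]
tool_rot: [0.541, -0.456, 0.456, -0.541]
force: [-4.7, -0.9, 9.3]
width: 0.184
```

Request:
send_rows([
  {"linear": [0, 0.0003, 0], "rotation": [0, 0, 0], "grip": 1},
])

```text
clock: 16.27
tool_pos: [0.6068, 0.1748, 0.0236]
tool_rot: [0.541, -0.456, 0.456, -0.541]
force: [-4.0, -1.4, 4.3]
width: 0.185
```

```bash
python3 -c "
from h import *
vf()
for n in ('wrist','side'):
    im=manip.camera(n); cv2.imwrite('pics/%s7.png'%n,im[:,:,::-1])"
```

```text
t 16.275 viewer xy [0.0084 0.0463] z 0.023635913817051088 yaw 9.755484792043271 Fv [-4.2216 -0.741 ] 4.320707225197498 w 0.18499080353086583 tau [-0.1583  0.55    0.034 ]
t 16.275 tcp [0.6068 0.1748 0.0236] yaw 9.76 F [-4.0363 -1.4417  4.3207] w 0.185
tool shift now [0. 0. 0.]
rotvec deg [0.001  0.0055 0.019 ] shift after turn [0. 0. 0.]
```

View pics/wrist7.png

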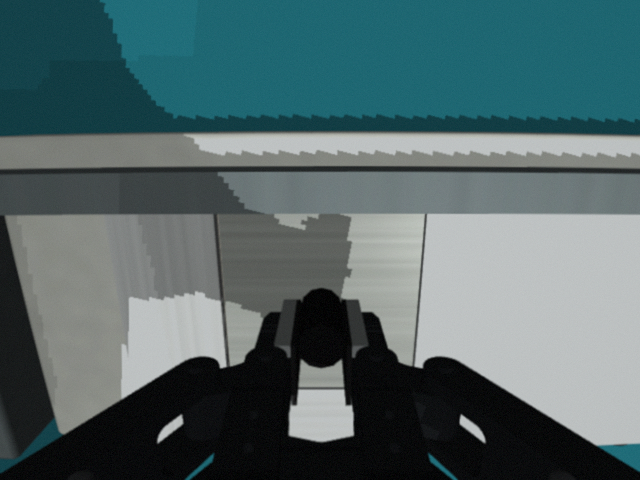

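The plate sits in the recess: thin even gaps on its left and right edges at columns ~218 and ~425, and the floor reached at TCP z 0.0236 as expected. Release and rise.

Request:
send_rows([
  {"linear": [0, 0, 0], "rotation": [0, 0, 0], "grip": 0.7},
  {"linear": [0, 0, 0], "rotation": [0, 0, 0], "grip": 0.4},
  {"linear": [0, 0, 0], "rotation": [0, 0, 0], "grip": 0},
  {"linear": [0, 0, 0], "rotation": [0, 0, 0], "grip": 0},
  {"linear": [0, 0, 0], "rotation": [0, 0, 0], "grip": 0},
  {"linear": [0, 0, 0], "rotation": [0, 0, 0], "grip": 0},
])

```text
clock: 17.12
tool_pos: [0.6072, 0.1749, 0.0234]
tool_rot: [-0.541, 0.455, -0.456, 0.541]
force: [-0.0, -0.1, 1.0]
width: 0.997
```

Request:
send_rows([
  {"linear": [0, -0.01, 0], "rotation": [0, 0, 0], "grip": 0},
  {"linear": [0, -0.02, 0], "rotation": [0, 0, 0], "grip": 0},
  {"linear": [0, -0.04, 0], "rotation": [0, 0, 0], "grip": 0},
  {"linear": [0, -0.04, 0], "rotation": [0, 0, 0], "grip": 0},
  {"linear": [0, -0.02, 0], "rotation": [0, 0, 0], "grip": 0},
  {"linear": [0, 0, 0], "rotation": [0, 0, 0], "grip": 0},
])

```text
clock: 17.88
tool_pos: [0.6071, 0.175, 0.161]
tool_rot: [-0.54, 0.455, -0.456, 0.541]
force: [-0.1, -0.5, -0.5]
width: 0.998
```

```bash
python3 -c "
from h import *
import pickle
vf()
s=manip.get_state(); pickle.dump(s,open('pics/w8.pkl','wb'))
for n in ('wrist','side'):
    im=manip.camera(n); cv2.imwrite('pics/%s8.png'%n,im[:,:,::-1])
a=cv2.imread('pics/side8.png')[240:480,130:330]; cv2.imwrite('pics/side8c.png',cv2.resize(a,None,fx=2.4,fy=2.4))"
```

```text
t 17.875 viewer xy [0.0087 0.0464] z 0.16096134194426046 yaw 9.756170850143974 Fv [-0.1868 -0.4798] -0.5110713067450984 w 0.9984443931534134 tau [-0.004  -0.027   0.0036]
t 17.875 tcp [0.6071 0.175  0.161 ] yaw 9.76 F [-0.1033 -0.5044 -0.5111] w 0.998
tool shift now [0. 0. 0.]
rotvec deg [-0.1512  0.0062  0.0143] shift after turn [0. 0. 0.]
```

View pics/wrist8.png

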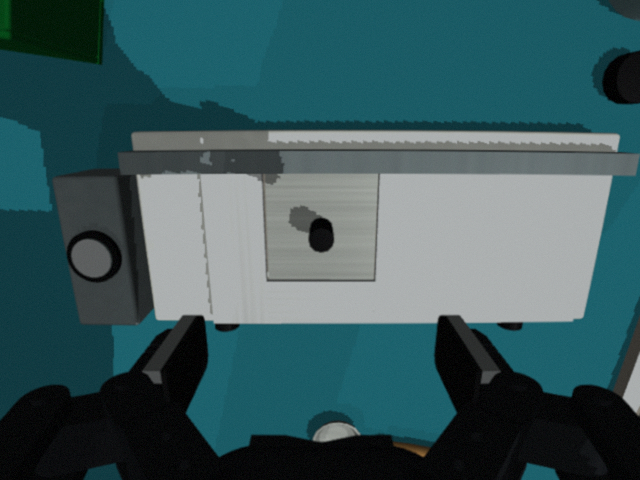

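View pics/side8c.png

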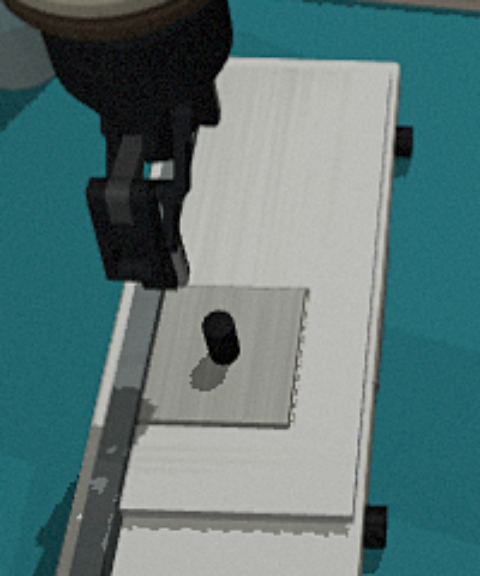

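The wrist view shows the plate filling the recess outline ((263,175) to (378,280)) with an even thin gap and its knob upright at (321,235). The side view agrees, and the gripper is well clear. I'll hand the job in.

```bash
python3 -c "
from rig import manip
print(manip.close_job())"
```

```text
the job is handed in; nothing more can be done
None
```

The square plate is in the viewer's recess, released, and the job is handed in at about 18 s; no verdict was reported.

- **What I did:** I lifted the plate out of the tray by its knob and laid it on the bare right-hand end. I brought it against the back rail and slid it about 118 mm left until the friction dropped away at viewer y ≈ 46 mm. I then lowered it about 6 mm to the recess floor and released it.
- **What disagreed:** The first grasp closed on air. The pictures show the real fingertips about 30 mm behind the reported tool point, so I opened, went lower and gripped again, disturbing nothing.
- **Last checks:**
  - The floor touched at tool-point height 23.6 mm, against 23.7 mm expected.
  - Both final views show the plate flat in the recess outline with a thin, even gap and the gripper well clear.
  - The highest contact force in any reading was about 17 N, combining its components. Readings came at the end of each call, so a short peak in between could have been missed.
  - I saw no sign of other items having moved, but I did not re-measure them.

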